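Pack a guitar's two-layer parts kit

ROBOT

A 6-joint arm with a two-finger parallel gripper is mounted at the origin on the work surface. World frame = base frame: x ahead of the robot, y to its left, z up, the work surface at z = 0. Lengths are in m, angles in degrees, forces in N, time in s.
With the tool pointing down it reaches from about 0.2 to 0.875 m from the base axis. Payload 3.4 kg.
Tool frame: the origin (TCP) lies midway between the tips of the shut fingers; the grasp point (between the pads) lies 19 mm behind it; z points along the fingers, y is the line along which they close (so a half turn about z gives the same grasp; the last joint's range is limited). The gripper opens to 94 mm and grips with 3 to 60 N. Pads are 16 mm wide; open, the fingers measure 119 mm over their backs; the gripper's body (75 mm by 177 mm) begins 78 mm behind the grasp point.
Start: joints at [-73.969, 15.808, 86.224, -0, 77.962, -6.933], TCP at [0.224, -0.529, 0.205] pointing down, gripper open.
Joint ranges: [-165.64, 165.64], [-43.16, 119.46], [12.63, 154.43], [-67.54, 247.53], [6.08, 155.33], [-154.97, 154.97]. Speed limits (degrees/s): [147.25, 147.25, 180, 180, 180, 180].

INTERFACE

Orientations are given as a 3x3 rotation matrix whose columns are the frame's x, y, z axes.
In Python, from bench import ctrl gives the robot as it stands.
- The arm moves only by the tool apply_moves, never from a script. Its argument "commands" is text: rows parted by semicolons, each of 5 numbers parted by spaces: the opening, from 0 (shut) to 1 (fully open), then the shift along the tool's x, y, z each as a share of 0.3 m, from -1 to 1, then the turn about the tool's z as a share of 90 degrees, from -1 to 1. A call has 1 to 5 rows; each row is the pose to reach, as a shift and turn from the pose commanded when the call began, along the tool's axes at that moment; what a row does not reach only later rows make up. A row lasts 1/8 s, in which the tool goes at most 62.5 mm and 10.7 degrees, less where a joint would pass 70% of its speed; a pose out of reach is approached as far as the arm can. A call with a number of a shift or a turn outside -1 to 1 is refused whole. A call with a gripper value outside its range is refused whole. The fingers move at their own pace and stop on an object; "force" is the grip in N (left out, the last holds). Time passes only in rows, so rows that repeat a pose let the fingers close. It gives the time, the measured TCP pose, the force, the opening and the grip force at its end, in the units of the state.
- ctrl.state(): the state, without advancing time (a new reading comes with each control period).
- ctrl.read_camera(name): name is "scene" or "top" or "wrist"; returns (picture, depth): 384x512x3 uint8, red, green, blue; 384x512 float32, m along the optical axis (not along the pixel's ray), 0 where there is no reading.
- ctrl.camera_params(name): a dict with "K" (3x3 intrinsics, pixels), "camera_from_world" (4x4, takes a point from world to camera coordinates). Camera axes: x right, y down, z forward; pixel columns grow to the right and rows downward; lengths in m; the calibration is good to about 2 mm. A picture is of the moment at which its call begins: read the wrist's pose just before it. camera_params takes no time and is no camera call; for the wrist camera it gives the pose at the moment of the call.
- ctrl.finish_job(): hands the job in; it is judged then, once.
The state is a dict: "time": time; "joint_positions": joint angles; "dq": joint speeds; "effort": joint torques, N m; "ee_pos": TCP position; "tool_rot": TCP orientation; "wrist_force": force on the tool from outside, world axes, zero at the start; "wrist_torque": the same for the moment, N m; "finger_gap": finger opening in m; "grip_force": force on a finger pad.
Only numpy, scipy, OpenCV 4.12 (cv2) and the standard library are available. Lean on these libraries where they do the work, as an engineer would, in place of code of your own. Each camera call takes 0.05 s, during which the arm holds its last target. There are 200 camera calls.

TASK

Make up the parts kit for one guitar: lay every tuning machine that is on the bench flat on the floor of the wooden box, post up, one to a compartment; only then fit the divider level on its ledges over them, partition up; and then lay the two pickups flat on the divider, pole side up, one on each side of the partition. Stand both wooden sticks upright in the blue cup that goes with the box (whenever you like, either end down; they may lean on its rim). Leave the tumbler, the glue bottle and the roll of tape where they are.

Things in the scene. Friction and masses are not known exactly. Their poses are not given: they have to be found in the camera images.
- box: open plywood kit box, fixed, outside 110 (x) x 176 (y) x 92 mm high, walls 5 mm, floor top 5 mm above the underside. Walls up to 21 mm above the underside (6 mm thick at x = 0, 12 mm at y = 0) part the floor into four compartments. Along each y end a ledge 12 mm wide (|y| 71 to 83 mm), top 49 mm above the underside, carries the divider. Origin: underside centre, z up
- cavity0 (a point): middle of one compartment, on its floor (axes as the box's; x = +-26.5, y = +-38.5 mm in the box); the compartment is 47 (x) x 65 (y) mm, so a tuning machine lies in it with its own x along the box's y, either way; button outwards leaves most finger room
- cavity1 (a point): middle of one compartment, on its floor (axes as the box's; x = +-26.5, y = +-38.5 mm in the box); the compartment is 47 (x) x 65 (y) mm, so a tuning machine lies in it with its own x along the box's y, either way; button outwards leaves most finger room
- cavity2 (a point): middle of one compartment, on its floor (axes as the box's; x = +-26.5, y = +-38.5 mm in the box); the compartment is 47 (x) x 65 (y) mm, so a tuning machine lies in it with its own x along the box's y, either way; button outwards leaves most finger room
- cavity3 (a point): middle of one compartment, on its floor (axes as the box's; x = +-26.5, y = +-38.5 mm in the box); the compartment is 47 (x) x 65 (y) mm, so a tuning machine lies in it with its own x along the box's y, either way; button outwards leaves most finger room
- divider: loose dark wooden plate 92 (x) x 158 (y) x 5 mm, 100 g, with a light upright partition across its middle as handle: 80 mm long in x, 10 mm thick in y, top 33 mm above the underside. It drops into the box with 4 mm to spare all round, x along the box's x (either way round), and seats with its underside 49 mm above the box's underside. Origin: underside centre; z up
- tuner0: guitar tuning machine, 45 g, post up: brass housing 30 x 26 x 14 mm; square steel post 10 x 10 mm on its middle, top 38 mm above the underside; white button 24 mm wide, top at 13.5 mm, far edge 37 mm from the post's axis: it runs from x = -15 to +37 mm. Origin: underside centre, on the post's axis; z up the post, x to the button. 2 to 4 are present; absent: None
- tuner1: guitar tuning machine, 45 g, post up: brass housing 30 x 26 x 14 mm; square steel post 10 x 10 mm on its middle, top 38 mm above the underside; white button 24 mm wide, top at 13.5 mm, far edge 37 mm from the post's axis: it runs from x = -15 to +37 mm. Origin: underside centre, on the post's axis; z up the post, x to the button. 2 to 4 are present; absent: None
- tuner2: guitar tuning machine, 45 g, post up: brass housing 30 x 26 x 14 mm; square steel post 10 x 10 mm on its middle, top 38 mm above the underside; white button 24 mm wide, top at 13.5 mm, far edge 37 mm from the post's axis: it runs from x = -15 to +37 mm. Origin: underside centre, on the post's axis; z up the post, x to the button. 2 to 4 are present; absent: None
- tuner3: guitar tuning machine, 45 g, post up: brass housing 30 x 26 x 14 mm; square steel post 10 x 10 mm on its middle, top 38 mm above the underside; white button 24 mm wide, top at 13.5 mm, far edge 37 mm from the post's axis: it runs from x = -15 to +37 mm. Origin: underside centre, on the post's axis; z up the post, x to the button. 2 to 4 are present; absent: None
- pickup0: white guitar pickup, a bar 70 (x) x 20 (y) x 15 mm high, six pole dots on top, 70 g. Origin: underside centre, z up. Above the seated divider (top face 54 mm above the box's underside) each half beside the partition is 78 mm (y) x 100 mm (x) between walls, its middle at box y = +-43 mm; the pickup lies with its x along the box's x
- pickup1: black guitar pickup, a bar 70 (x) x 20 (y) x 15 mm high, six pole dots on top, 70 g. Origin: underside centre, z up. Above the seated divider (top face 54 mm above the box's underside) each half beside the partition is 78 mm (y) x 100 mm (x) between walls, its middle at box y = +-43 mm; the pickup lies with its x along the box's x
- stick0: a dark brown wooden binding stick, 9 x 9 mm square and 180 mm long, 20 g, lying in one groove of the sloping rest with its upper 60 mm overhanging free. Origin: centre of its lower end; z runs along the stick to its upper end; the other stick is 70 mm beside it
- stick1: a pale wooden binding stick, 9 x 9 mm square and 180 mm long, 20 g, lying in one groove of the sloping rest with its upper 60 mm overhanging free. Origin: centre of its lower end; z runs along the stick to its upper end; the other stick is 70 mm beside it
- stick0_top (a point): centre of the dark brown stick's upper end
- stick1_top (a point): centre of the pale stick's upper end
- rest: fixed wooden rest with a board 120 mm long that slopes up at 48 degrees towards its +x (roughly away from the robot) and has a lip at its foot; the two sticks lie in grooves at y = +-35 mm. Origin on the bench below the board's foot; z up. Highest point of the rest about 106 mm
- cup: blue plastic holder cup, fixed to the bench, 74 mm across and 110 mm high, inside 66 mm across, its inner floor 6 mm above the underside. Origin: centre of the underside; z up
- tumbler: bystander: blue metal tumbler, 80 mm across, 150 mm high. Origin: centre of the underside
- glue: bystander: white glue bottle with an orange cap, 44 mm across, 120 mm high. Origin: centre of the underside
- tape: bystander: roll of yellow tape lying flat, 90 mm across, 30 mm high. Origin: centre of the underside
Mind the look-alikes: they are no part of the job. Leave any green look-alike of the tuner1 alone.

How it is judged (in metres and radians):
On the way, in this order (a step that is already met when the one before it is completed fails the run):
1. every tuning machine lies flat on the box's floor, in its compartment, post up (z of tuner0 in the frame of box between 0.001 and 0.01 m and x of tuner0 in the frame of box between -0.05 and 0.05 m and y of tuner0 in the frame of box between -0.083 and 0.083 m and angle between each of tuner0, tuner1, tuner2, tuner3's own z axis and vertical below 0.15 rad and z of tuner1 in the frame of box between 0.001 and 0.01 m and x of tuner1 in the frame of box between -0.05 and 0.05 m and y of tuner1 in the frame of box between -0.083 and 0.083 m and z of tuner2 in the frame of box between 0.001 and 0.01 m and x of tuner2 in the frame of box between -0.05 and 0.05 m and y of tuner2 in the frame of box between -0.083 and 0.083 m and z of tuner3 in the frame of box between 0.001 and 0.01 m and x of tuner3 in the frame of box between -0.05 and 0.05 m and y of tuner3 in the frame of box between -0.083 and 0.083 m), for 0.2 s.
2. the divider is seated level on the ledges, partition up, over the tuning machines (all of step 1 and z of divider in the frame of box between 0.045 and 0.053 m and horizontal distance between divider and box below 0.012 m and angle between divider's own z axis and vertical below 0.05 rad), for 0.2 s.
3. one pickup lies flat on the divider on each side of the partition ((((z of pickup0 in the frame of divider between 0.002 and 0.009 m and y of pickup0 in the frame of divider between 0.005 and 0.079 m and x of pickup0 in the frame of divider between -0.046 and 0.046 m and angle between pickup0's own z axis and vertical below 0.15 rad) and (z of pickup1 in the frame of divider between 0.002 and 0.009 m and y of pickup1 in the frame of divider between -0.079 and -0.005 m and x of pickup1 in the frame of divider between -0.046 and 0.046 m and angle between pickup1's own z axis and vertical below 0.15 rad)) or ((z of pickup0 in the frame of divider between 0.002 and 0.009 m and y of pickup0 in the frame of divider between -0.079 and -0.005 m and x of pickup0 in the frame of divider between -0.046 and 0.046 m and angle between pickup0's own z axis and vertical below 0.15 rad) and (z of pickup1 in the frame of divider between 0.002 and 0.009 m and y of pickup1 in the frame of divider between 0.005 and 0.079 m and x of pickup1 in the frame of divider between -0.046 and 0.046 m and angle between pickup1's own z axis and vertical below 0.15 rad))) and z of divider in the frame of box between 0.045 and 0.053 m and horizontal distance between divider and box below 0.012 m and angle between divider's own z axis and vertical below 0.05 rad), for 0.2 s.
At the end, for the whole second after the job is handed in: tuners on the box floor (5 mm, 0.15 rad); divider underside 49 +- 4 mm above the box's, 12 mm of centre, 0.05 rad of level; a pickup flat (4 mm, 0.15 rad) on it each side of the partition; each stick's one end in the cup under 25 mm up, within 0.6 rad of upright; all at rest (all of step 1 and all of step 3 and ((horizontal distance between stick0 and cup below 0.036 m and z of stick0 in the frame of cup between -0.003 and 0.025 m and angle between stick0's own z axis and vertical below 0.6 rad) or (horizontal distance between stick0_top and cup below 0.036 m and z of stick0_top in the frame of cup between -0.003 and 0.025 m and angle between stick0's own z axis and vertical above 2.54159 rad)) and ((horizontal distance between stick1 and cup below 0.036 m and z of stick1 in the frame of cup between -0.003 and 0.025 m and angle between stick1's own z axis and vertical below 0.6 rad) or (horizontal distance between stick1_top and cup below 0.036 m and z of stick1_top in the frame of cup between -0.003 and 0.025 m and angle between stick1's own z axis and vertical above 2.54159 rad)) and linear speed of each of tuner0, tuner1, tuner2, tuner3, pickup0, pickup1, divider, stick0, stick1 below 0.03 m/s); the robot touches nothing.
It fails at once if the blue tumbler is moved by more than 30 mm (distance of tumbler from where it was at the start of the episode above 0.03 m).
It fails at once if the glue bottle is moved by more than 30 mm (distance of glue from where it was at the start of the episode above 0.03 m).
It fails at once if the tape roll is moved by more than 30 mm (distance of tape from where it was at the start of the episode above 0.03 m).
Of tuner0, tuner1, tuner2, tuner3 only 2 to 4 are there at a start; the rules pass over those that are not, and their reading is None.
At some moment in a run one of tuner0, tuner1, tuner2, tuner3, pickup0, pickup1 may be knocked a few centimetres aside while the robot is not near it.
It also fails if it takes over 210 s, if anything falls off the work surface, if the arm or the gripper's body presses on something with over 40 N, if the wrist force passes 120 N, or if a joint passes its speed limit or range.

## Working session

There is one attempt and no reset: what is moved stays moved. The work goes in short steps, Python scripts to look and compute and a tool call to move; the robot and the scene stay as the last step left them, time stands still between calls to the robot, and variables do not carry over. Pictures are saved under pics/ and viewed, at most 14 in all, crops included, and the job is handed in when it is done.

Besides the shell and the picture viewer there is one more tool, called after "Request:" by a JSON object that holds its "method" and its "body". apply_moves: Moves the arm, as the interface text tells. Its arguments: {"type":"object","properties":{"commands":{"type":"string"},"force":{"type":"number"}},"required":["commands"]}

```bash
ls; mkdir -p pics; python3 - <<'E'
from bench import ctrl
import cv2,numpy as np
s=ctrl.state();print(s['time'],s['ee_pos'],s['tool_rot'])
for n in ['top','scene']:
    im,d=ctrl.read_camera(n);p=ctrl.camera_params(n);print(n,p['K'],np.round(p['camera_from_world'],3))
    np.savez(f'{n}.npz',im=im,d=d,**p)
    cv2.imwrite(f'pics/{n}0.png',cv2.resize(im[:,:,::-1],(800,600),interpolation=cv2.INTER_CUBIC))
E
```

```text
pics
0.0 [ 0.22418261 -0.52887888  0.20460876] [[ 9.20746364e-01  3.90161403e-01 -4.62283913e-04]
 [ 3.90161589e-01 -9.20744716e-01  1.76130330e-03]
 [ 2.61547097e-04 -1.80207904e-03 -9.99998342e-01]]
top [[348.76987021   0.         255.19892834]
 [  0.         348.76987021 192.31494211]
 [  0.           0.           1.        ]] [[ 0.19  -0.982  0.    -0.089]
 [-0.962 -0.186 -0.2    0.56 ]
 [ 0.197  0.038 -0.98   1.045]
 [ 0.     0.     0.     1.   ]]
scene [[387.8905467    0.         255.82044395]
 [  0.         387.8905467  184.01367912]
 [  0.           0.           1.        ]] [[-0.699  0.715 -0.008  0.389]
 [ 0.459  0.44  -0.772 -0.172]
 [-0.548 -0.543 -0.636  1.357]
 [ 0.     0.     0.     1.   ]]
```

View pics/top0.png

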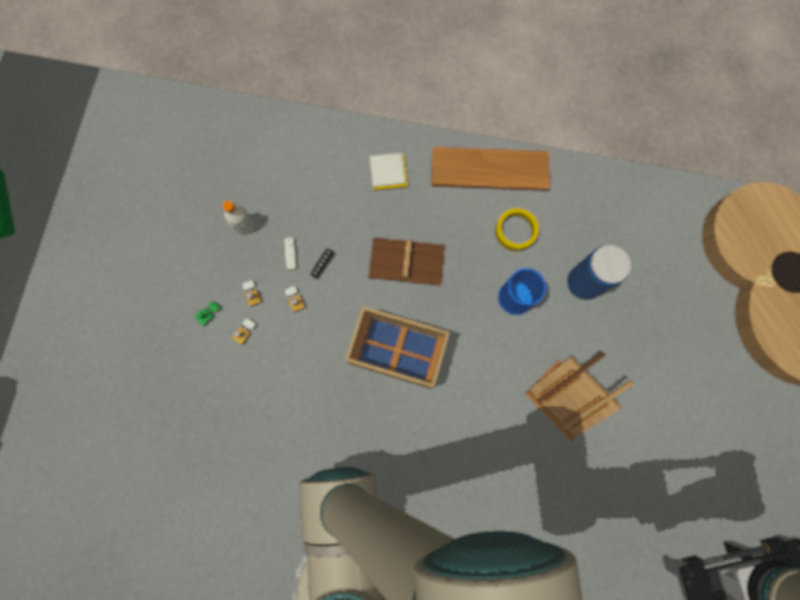

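View pics/scene0.png

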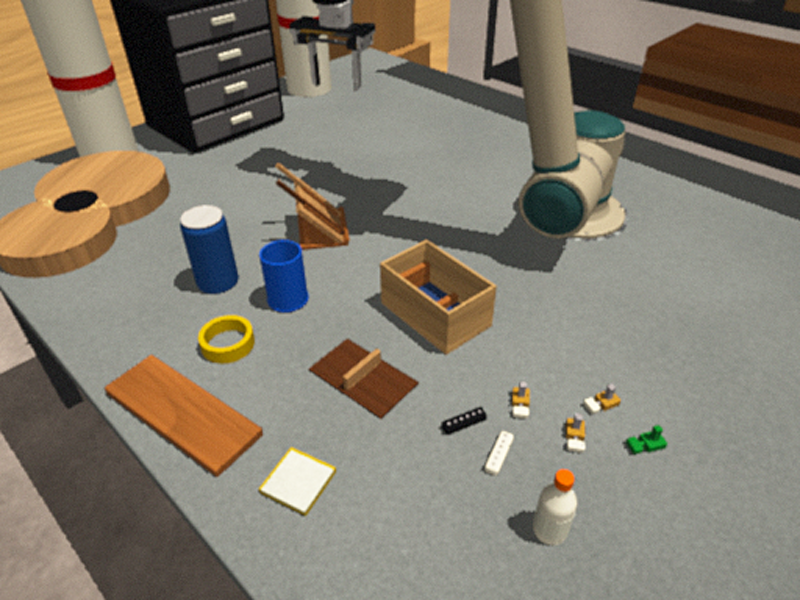

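The top view (800x600) shows three tuners at (252,295), (294,300) and (244,332), with the green decoy at (207,313). The pickups are at (290,253) and (322,263), the divider at (407,260), the box at (399,347), the cup at (523,290) and the rest at (575,395). The tumbler, tape and glue are at (600,270), (518,229) and (235,215), and the scene view agrees. Next I'll measure them with depth from both cameras.

```bash
cat > h.py <<'E'
import numpy as np,cv2
from bench import ctrl
def cloud(d,K,T):
    v,u=np.mgrid[:d.shape[0],:d.shape[1]]
    c=np.stack([(u-K[0,2])/K[0,0]*d,(v-K[1,2])/K[1,1]*d,d,np.ones_like(d)],-1)
    w=(c@np.linalg.inv(T).T)[...,:3]; w[d<=0]=np.nan
    return w
def shot(n):
    p=ctrl.camera_params(n); im,d=ctrl.read_camera(n)
    return im,cloud(d.astype(float),np.array(p['K']),np.array(p['camera_from_world'])),p
def blobs(w,zmin,zmax,amin=8,box=(0.2,0.9,-.65,.65)):
    m=(w[...,2]>zmin)&(w[...,2]<zmax)&(w[...,0]>box[0])&(w[...,0]<box[1])&(w[...,1]>box[2])&(w[...,1]<box[3])
    n,l=cv2.connectedComponents(m.astype(np.uint8))
    out=[]
    for i in range(1,n):
        s=l==i
        if s.sum()<amin: continue
        out.append((s,w[s]))
    return out
def rect(P):
    (c,wh,a)=cv2.minAreaRect((P[:,:2]*1000).astype(np.float32))
    return np.round(c),np.round(wh),round(a,1)
E
python3 - <<'E'
from h import *
for n in ['top','scene']:
    z=np.load(n+'.npz'); w=cloud(z['d'].astype(float),z['K'],z['camera_from_world'])
    print(n)
    for s,P in blobs(w,.008,.2):
        v,u=np.nonzero(s); print('px',int(u.mean()*1.5625),int(v.mean()*1.5625),len(P),*rect(P),'zmax',np.round(np.percentile(P[:,2],[50,98]),3),z['im'][s].mean(0).astype(int))
E
```

```text
top
px 388 170 436 [859.  99.] [77. 76.] 17.5 zmax [0.014 0.018] [196 193 164]
px 480 177 816 [ 883. -124.] [ 54. 257.] 4.6 zmax [0.018 0.022] [156 108  58]
px 237 217 268 [675. 381.] [35. 44.] 45.1 zmax [0.077 0.122] [132 119  96]
px 722 237 814 [ 830. -624.] [139.  53.] 0.1 zmax [0.048 0.054] [147 117  77]
px 516 228 312 [ 776. -198.] [88. 88.] 23.0 zmax [0.029 0.034] [162 142  20]
px 289 253 122 [635. 270.] [70. 20.] 16.5 zmax [0.014 0.019] [184 186 171]
px 406 258 82 [666.  21.] [80. 18.] 4.5 zmax [0.032 0.036] [149 117  77]
px 598 272 960 [ 692. -359.] [79. 76.] 46.7 zmax [0.143 0.153] [116 122 128]
px 321 262 123 [625. 198.] [20. 68.] 70.1 zmax [0.015 0.019] [71 70 68]
px 522 290 533 [ 630. -220.] [72. 73.] 10.2 zmax [0.07  0.112] [ 40  71 120]
px 251 293 109 [534. 331.] [52. 25.] 30.9 zmax [0.014 0.039] [160 145 106]
px 294 298 109 [539. 238.] [52. 26.] 33.8 zmax [0.014 0.039] [165 149 109]
px 206 313 110 [474. 409.] [26. 52.] 59.5 zmax [0.014 0.039] [ 55 128  68]
px 396 345 1218 [473.   4.] [176. 110.] 84.2 zmax [0.05  0.095] [132 104  73]
px 243 331 113 [452. 325.] [25. 51.]
[... 787 characters left out ...]
027 0.034] [158 113  67]
px 208 409 1300 [ 875. -122.] [ 53. 267.] 0.8 zmax [0.017 0.019] [190 111  48]
px 520 399 196 [540. 240.] [54. 24.] 34.8 zmax [0.013 0.037] [186 159 110]
px 602 398 197 [455. 328.] [26. 53.] 66.5 zmax [0.013 0.038] [174 148 104]
px 462 419 226 [628. 200.] [22. 68.] 71.6 zmax [0.014 0.016] [42 40 41]
px 574 432 225 [536. 332.] [55. 25.] 32.2 zmax [0.013 0.037] [182 156 108]
px 647 439 236 [477. 412.] [28. 53.] 62.4 zmax [0.013 0.038] [ 20 117  38]
px 498 452 247 [636. 271.] [70. 20.] 17.2 zmax [0.013 0.017] [237 232 215]
px 297 479 1068 [861. 101.] [79. 77.] 17.3 zmax [0.013 0.016] [239 236 212]
px 554 508 928 [685. 388.] [36. 44.] 9.2 zmax [0.073 0.12 ] [167 146 116]
```

```bash
cat >> h.py <<'E'
def plan(xyz,yaw=None,st=None):
    "shares of the move from the present measured pose to TCP xyz (m), tool-x yaw (deg, mod 180)"
    s=st or ctrl.state(); R=np.array(s['tool_rot']); p=np.array(s['ee_pos'])
    sh=R.T@(np.array(xyz)-p)/.3; cy=np.degrees(np.arctan2(R[1,0],R[0,0]))
    q6=s['joint_positions'][5]
    opts=[]
    if yaw is None: yaw=cy
    q1=np.degrees(np.arctan2(xyz[1],xyz[0]))
    for k in range(-3,4):
        y=yaw+180*k; t=cy-y
        q=q1+90-y
        if abs(q)<150: opts.append((abs(t),t/90,round(q)))
    o=min(opts)
    print('t',round(s['time'],1),'sh',np.round(sh,3),'turn',round(o[1],3),'q6',o[2])
def post(P,zlo=.022):
    Q=P[P[:,2]>zlo]; c=np.median(Q[:,:2],0); b=P[P[:,2]<zlo][:,:2]
    (m,wh,a)=cv2.minAreaRect((P[:,:2]*1000).astype(np.float32)); 
    a=a if wh[0]>wh[1] else a+90
    e=np.array([np.cos(np.radians(a)),np.sin(np.radians(a))])
    if (np.array(m)/1000-c)@e<0: a+=180
    return np.round(c,4),round((a+180)%360-180,1),len(Q)
E
python3 - <<'E'
from h import *
for n in ['top','scene']:
    z=np.load(n+'.npz'); w=cloud(z['d'].astype(float),z['K'],z['camera_from_world'])
    print(n)
    for s,P in blobs(w,.008,.2,box=(.4,.6,.2,.36)): print('tuner',*post(P))
    b=(.36,.56,-.46,-.27)
    # overhanging sticks: above board top
    for s,P in blobs(w,.1,.2,box=b,amin=4):
        i=P[:,2].argmax(); vv=np.linalg.svd(P-P.mean(0))[2][0]; print('stick',len(P),P.mean(0).round(3),P[i].round(3),(vv*np.sign(vv[2])).round(2),z['im'][s].mean(0).astype(int))
plan((.5,.285,.3),60)
E
```

```text
top
tuner [nan nan] 96.7 0
tuner [0.524  0.3239] 30.9 15
tuner [0.5295 0.2289] 33.8 11
tuner [0.4416 0.3281] -21.2 15
stick 74 [ 0.505 -0.354  0.128] [ 0.522 -0.363  0.151] [ 0.55 -0.39  0.74] [103  79  60]
stick 84 [ 0.465 -0.411  0.127] [ 0.479 -0.418  0.153] [ 0.56 -0.39  0.73] [155 128  92]
scene
tuner [0.5332 0.2353] 34.8 32
tuner [0.4463 0.3323] -23.5 39
tuner [nan nan] 80.8 0
tuner [0.5276 0.3271] 32.2 40
stick 65 [ 0.468 -0.409  0.125] [ 0.48  -0.417  0.149] [ 0.56 -0.38  0.74] [139 104  67]
stick 71 [ 0.509 -0.352  0.125] [ 0.523 -0.36   0.15 ] [ 0.56 -0.39  0.74] [82 59 43]
t 0.1 sh [ 1.905 -2.14  -0.314] turn -0.412 q6 60
  return _methods._mean(a, axis=axis, dtype=dtype,
  ret = um.true_divide(
```

```bash
python3 - <<'E'
from h import *
plan((.5135,-.3555,.24),-34.9)
E
```

```text
t 0.1 sh [ 1.114 -0.156 -0.117] turn 0.643 q6 90
```

Request:
{"method": "apply_moves", "body": {"commands": "0.4 0.9 -0.126 -0.117 0.55;0.4 0.9 -0.126 -0.117 0.55;0.4 0.9 -0.126 -0.117 0.55;0.4 0.9 -0.126 -0.117 0.55;0.4 0.9 -0.126 -0.117 0.55", "force": 10}}

```text
time: 0.72
ee_pos: [0.46, -0.3876, 0.2405]
tool_rot: [[0.893, -0.45, -0.0], [-0.45, -0.893, 0.001], [-0.0, -0.0, -1.0]]
wrist_force: [-0.2, -0.2, 0.7]
finger_gap: 0.0473
grip_force: 0.0
```

```bash
python3 - <<'E'
from h import *
plan((.5135,-.3555,.24),-34.9)
E
```

```text
t 0.7 sh [ 0.111 -0.176  0.002] turn 0.09 q6 90
```

Request:
{"method": "apply_moves", "body": {"commands": "0.4 0.111 -0.176 0 0.09;0.4 0.111 -0.176 0 0.09;0.4 0.111 -0.176 0.417 0.09;0.4 0.111 -0.176 0.417 0.09;0.4 0.111 -0.176 0.417 0.09"}}

```text
time: 1.35
ee_pos: [0.5071, -0.3545, 0.1104]
tool_rot: [[0.823, -0.568, -0.01], [-0.568, -0.823, 0.008], [-0.013, -0.001, -1.0]]
wrist_force: [0.4, -0.2, 0.2]
finger_gap: 0.0379
grip_force: 0.0
```

Request:
{"method": "apply_moves", "body": {"commands": "0 0 0 0 0;0 0 0 0 0;0 0 0 0 0;0 0 0 0 0", "force": 10}}

```text
time: 1.85
ee_pos: [0.5126, -0.3579, 0.1176]
tool_rot: [[0.823, -0.569, 0.003], [-0.569, -0.823, -0.003], [0.004, 0.0, -1.0]]
wrist_force: [0.5, -0.3, 6.4]
finger_gap: 0.009
grip_force: 10.0
```

```bash
python3 - <<'E'
from h import *
plan((.6125,-.194,.30),None)
s=ctrl.state();print(s['ee_pos'])
im,w,p=shot('wrist');cv2.imwrite('pics/w1.png',im[:,:,::-1]);print(np.round(p['camera_from_world'],3))
E
```

```text
t 1.9 sh [-0.034 -0.639 -0.608] turn 0.0 q6 107
[ 0.51257377 -0.35790729  0.11760151]
[[-0.568 -0.823  0.001 -0.005]
 [-0.799  0.551  0.242  0.603]
 [-0.2    0.137 -0.97   0.457]
 [ 0.     0.     0.     1.   ]]
```

View pics/w1.png

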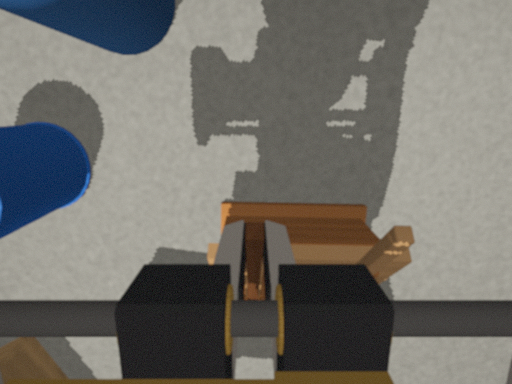

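The wrist view shows the dark stick between the fingers at about (255,270), and the pale stick's end at (402,238). Next I lift it and carry it to the cup.

Request:
{"method": "apply_moves", "body": {"commands": "0 0 0 -0.2 0;0 0 0 -0.45 0;0 0 0 -0.45 0;0 0 0 -0.45 0"}}

```text
time: 2.4
ee_pos: [0.5117, -0.357, 0.2512]
tool_rot: [[0.823, -0.568, 0.001], [-0.568, -0.823, -0.001], [0.002, 0.0, -1.0]]
wrist_force: [-0.1, 0.1, -1.2]
finger_gap: 0.0091
grip_force: 10.0
```

Request:
{"method": "apply_moves", "body": {"commands": "0 0.364 -0.607 0 0;0 0.364 -0.607 0 0;0 0.364 -0.607 0 0;0 0.364 -0.607 0 0;0 0.364 -0.607 0 0"}}

```text
time: 3.02
ee_pos: [0.7052, -0.2674, 0.2461]
tool_rot: [[0.824, -0.566, -0.006], [-0.566, -0.824, 0.003], [-0.006, 0.001, -1.0]]
wrist_force: [-0.1, -0.1, -0.7]
finger_gap: 0.0091
grip_force: 10.0
```

```bash
cat >> h.py <<'E'
def stickline(box,zmin=.12,zmax=.4,G=None):
    for n in ['top','scene']:
        im,w,p=shot(n)
        for s,P in blobs(w,zmin,zmax,box=box,amin=4):
            lo=P[P[:,2].argmin()]; hi=P[P[:,2].argmax()]
            print(n,len(P),'lo',lo.round(3),'hi',hi.round(3),im[s].mean(0).astype(int))
        cv2.imwrite(f'pics/{n}_last.png',cv2.resize(im[:,:,::-1],(800,600)))
E
python3 - <<'E'
from h import *
print(ctrl.state()['ee_pos'],ctrl.state()['finger_gap'])
stickline((.56,.69,-.27,-.15))
E
```

```text
[ 0.70521307 -0.26744137  0.24609557] 0.00905729291589299
top 77 lo [ 0.687 -0.264  0.364] hi [ 0.689 -0.255  0.399] [71 69 64]
top 12 lo [ 0.685 -0.258  0.359] hi [ 0.687 -0.245  0.369] [110 105  90]
scene 20 lo [ 0.689 -0.251  0.38 ] hi [ 0.682 -0.268  0.399] [59 58 55]
scene 54 lo [ 0.674 -0.257  0.349] hi [ 0.68  -0.257  0.368] [32 30 27]
scene 214 lo [ 0.622 -0.208  0.14 ] hi [ 0.688 -0.262  0.247] [83 58 42]
```

View pics/scene_last.png

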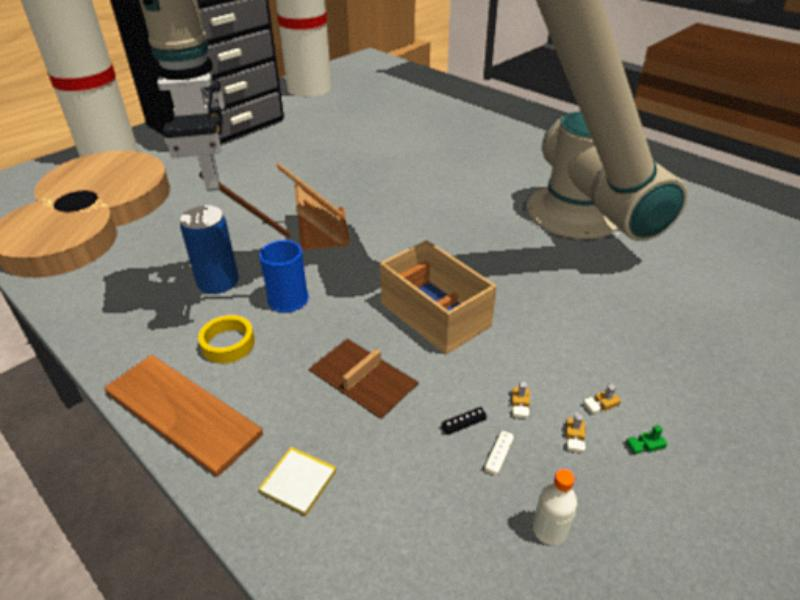

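The scene view shows the dark stick in the grip with its tip at (290,235), just above the cup mouth at (283,250).

Request:
{"method": "apply_moves", "body": {"commands": "0 0 -0.027 0.15 0;0 0 -0.027 0.25 0;0 0 -0.027 0.25 0", "force": 6}}

```text
time: 3.5
ee_pos: [0.706, -0.2629, 0.1725]
tool_rot: [[0.822, -0.57, -0.007], [-0.57, -0.822, 0.003], [-0.007, 0.002, -1.0]]
wrist_force: [-0.1, 0.1, 0.0]
finger_gap: 0.0089
grip_force: 6.0
```

Request:
{"method": "apply_moves", "body": {"commands": "0 -0.07 0 -0.02 0;0 -0.13 0 -0.06 0;0 -0.18 0 -0.09 0;0 -0.22 0 -0.107 0;0 -0.22 0 -0.107 0"}}

```text
time: 4.12
ee_pos: [0.6548, -0.2245, 0.209]
tool_rot: [[0.823, -0.568, 0.002], [-0.568, -0.823, -0.001], [0.002, -0.0, -1.0]]
wrist_force: [-0.1, -0.2, -1.0]
finger_gap: 0.0088
grip_force: 6.0
```

```bash
python3 - <<'E'
from h import *
print(ctrl.state()['ee_pos'],ctrl.state()['finger_gap'])
stickline((.56,.69,-.27,-.15),zmin=.118,zmax=.25)
E
```

```text
[ 0.65483108 -0.22454455  0.20904334] 0.008833618385278942
top 69 lo [ 0.652 -0.213  0.21 ] hi [ 0.65  -0.217  0.25 ] [85 78 69]
scene 237 lo [ 0.635 -0.204  0.119] hi [ 0.666 -0.212  0.249] [95 83 76]
```

Request:
{"method": "apply_moves", "body": {"commands": "0 0 0 0.1 0;0 0 0 0.183 0;0 0 0 0.183 0;0 0 0 0.183 0"}}

```text
time: 4.72
ee_pos: [0.6558, -0.2253, 0.153]
tool_rot: [[0.823, -0.568, 0.0], [-0.568, -0.823, -0.0], [0.001, -0.0, -1.0]]
wrist_force: [-0.3, -1.3, 0.8]
finger_gap: 0.0089
grip_force: 6.0
```

Request:
{"method": "apply_moves", "body": {"commands": "0.35 0 0 0 0;0.35 0 0 0 0;0.35 0 0 -0.3 0;0.35 0 0 -0.45 0;0.35 0 0 -0.45 0"}}

```text
time: 5.35
ee_pos: [0.6573, -0.2259, 0.2945]
tool_rot: [[0.823, -0.568, 0.011], [-0.568, -0.823, -0.005], [0.011, -0.002, -1.0]]
wrist_force: [-0.1, -0.2, 0.4]
finger_gap: 0.0329
grip_force: 0.0
```

```bash
python3 - <<'E'
from h import *
print(ctrl.state()['ee_pos'],ctrl.state()['finger_gap'])
stickline((.56,.71,-.31,-.15),zmin=.118,zmax=.2)
plan((.470,-.412,.24),-34.9)
E
```

```text
[ 0.65729387 -0.22588037  0.29448445] 0.03294703934357481
scene 85 lo [ 0.659 -0.23   0.118] hi [ 0.679 -0.251  0.17 ] [76 53 38]
t 5.5 sh [-0.156  0.864  0.165] turn 0.003 q6 84
```

Request:
{"method": "apply_moves", "body": {"commands": "0.35 -0.156 0.864 0 0;0.35 -0.156 0.864 0.1 0;0.35 -0.156 0.864 0.165 0;0.35 -0.156 0.864 0.165 0;0.35 -0.156 0.864 0.165 0"}}

```text
time: 6.08
ee_pos: [0.4655, -0.4124, 0.2344]
tool_rot: [[0.821, -0.571, -0.005], [-0.571, -0.821, 0.004], [-0.007, -0.001, -1.0]]
wrist_force: [-0.8, -0.1, -0.2]
finger_gap: 0.0331
grip_force: 0.0
```

Request:
{"method": "apply_moves", "body": {"commands": "0.35 0 0 0.3 0;0.35 0 0 0.417 0;0.35 0 0 0.417 0;0.35 0 0 0.417 0"}}

```text
time: 6.58
ee_pos: [0.4708, -0.4122, 0.1145]
tool_rot: [[0.823, -0.568, 0.002], [-0.568, -0.823, -0.001], [0.002, 0.0, -1.0]]
wrist_force: [-0.1, 0.1, 0.4]
finger_gap: 0.0329
grip_force: 0.0
```

Request:
{"method": "apply_moves", "body": {"commands": "0 0 0 0 0;0 0 0 0 0;0 0 0 0 0;0 0 0 0 0", "force": 10}}

```text
time: 7.08
ee_pos: [0.4701, -0.4122, 0.1146]
tool_rot: [[0.823, -0.569, 0.002], [-0.568, -0.823, -0.002], [0.003, 0.0, -1.0]]
wrist_force: [1.2, -0.2, 4.8]
finger_gap: 0.0089
grip_force: 10.0
```

Request:
{"method": "apply_moves", "body": {"commands": "0 0 0 -0.2 0;0 0 0 -0.45 0;0 0 0 -0.45 0;0 0 0 -0.45 0"}}

```text
time: 7.58
ee_pos: [0.4694, -0.4118, 0.2485]
tool_rot: [[0.823, -0.568, 0.001], [-0.568, -0.823, -0.001], [0.001, 0.0, -1.0]]
wrist_force: [-0.1, 0.4, -1.0]
finger_gap: 0.0091
grip_force: 10.0
```

Request:
{"method": "apply_moves", "body": {"commands": "0 0.374 -0.776 -0.03 0;0 0.374 -0.776 -0.03 0;0 0.374 -0.776 -0.03 0;0 0.374 -0.776 -0.03 0;0 0.374 -0.776 -0.03 0"}}

```text
time: 8.2
ee_pos: [0.6962, -0.2803, 0.2522]
tool_rot: [[0.825, -0.565, -0.005], [-0.564, -0.825, 0.004], [-0.006, -0.001, -1.0]]
wrist_force: [-0.4, -0.4, -0.3]
finger_gap: 0.0092
grip_force: 10.0
```

Request:
{"method": "apply_moves", "body": {"commands": "0 0 0 0 0"}}

```text
time: 8.32
ee_pos: [0.6933, -0.2833, 0.2539]
tool_rot: [[0.823, -0.568, -0.005], [-0.568, -0.823, 0.002], [-0.005, 0.002, -1.0]]
wrist_force: [-0.1, 1.0, -0.0]
finger_gap: 0.0091
grip_force: 10.0
```

```bash
python3 - <<'E'
from h import *
print(ctrl.state()['ee_pos'],ctrl.state()['finger_gap'])
stickline((.56,.7,-.28,-.15),zmin=.118,zmax=.25)
E
```

```text
[ 0.69331752 -0.28331731  0.25388465] 0.009094118274077682
top 29 lo [ 0.652 -0.239  0.119] hi [ 0.668 -0.243  0.153] [90 72 57]
scene 208 lo [ 0.614 -0.226  0.15 ] hi [ 0.678 -0.267  0.25 ] [146 111  76]
scene 84 lo [ 0.665 -0.236  0.119] hi [ 0.679 -0.247  0.169] [74 51 36]
```

Request:
{"method": "apply_moves", "body": {"commands": "0 0 0 0.15 0;0 0 0 0.27 0;0 0 0 0.27 0", "force": 6}}

```text
time: 8.8
ee_pos: [0.6908, -0.2841, 0.1729]
tool_rot: [[0.821, -0.57, -0.006], [-0.57, -0.821, 0.003], [-0.007, 0.001, -1.0]]
wrist_force: [0.4, -0.2, -0.2]
finger_gap: 0.0085
grip_force: 6.0
```

Request:
{"method": "apply_moves", "body": {"commands": "0 -0.06 0 -0.03 0;0 -0.12 0 -0.07 0;0 -0.17 0 -0.1 0;0 -0.207 0 -0.107 0;0 -0.207 0 -0.107 0"}}

```text
time: 9.43
ee_pos: [0.6424, -0.2479, 0.2095]
tool_rot: [[0.823, -0.568, 0.001], [-0.568, -0.823, -0.001], [0.001, -0.0, -1.0]]
wrist_force: [1.3, 0.2, -0.6]
finger_gap: 0.0091
grip_force: 6.0
```

Request:
{"method": "apply_moves", "body": {"commands": "0 0 0 0.1 0;0 0 0 0.183 0;0 0 0 0.183 0;0 0 0 0.183 0"}}

```text
time: 9.93
ee_pos: [0.6432, -0.249, 0.1536]
tool_rot: [[0.823, -0.568, -0.0], [-0.568, -0.823, -0.001], [0.0, 0.001, -1.0]]
wrist_force: [0.0, -0.1, -0.3]
finger_gap: 0.0088
grip_force: 6.0
```

```bash
python3 - <<'E'
from h import *
print(ctrl.state()['ee_pos'],ctrl.state()['finger_gap'])
stickline((.56,.7,-.28,-.15),zmin=.118,zmax=.25)
E
```

```text
[ 0.64320821 -0.24904599  0.15360953] 0.008836880551126873
top 5 lo [ 0.655 -0.255  0.189] hi [ 0.639 -0.255  0.225] [78 68 55]
top 9 lo [ 0.643 -0.252  0.175] hi [ 0.631 -0.25   0.209] [94 83 66]
scene 191 lo [ 0.639 -0.238  0.121] hi [ 0.652 -0.232  0.215] [125 116 103]
scene 87 lo [ 0.665 -0.236  0.119] hi [ 0.68  -0.244  0.171] [67 47 36]
```

Request:
{"method": "apply_moves", "body": {"commands": "0.3 0 0 0 0;0.3 0 0 0 0;0.3 0 0 -0.3 0;0.3 0 0 -0.5 0;0.3 0 0 -0.5 0"}}

```text
time: 10.65
ee_pos: [0.6441, -0.2492, 0.3087]
tool_rot: [[0.823, -0.568, 0.007], [-0.568, -0.823, -0.004], [0.008, -0.001, -1.0]]
wrist_force: [-0.4, 0.4, -0.8]
finger_gap: 0.0284
grip_force: 0.0
```

```bash
python3 - <<'E'
from h import *
print(ctrl.state()['ee_pos'],ctrl.state()['finger_gap'])
stickline((.56,.71,-.31,-.15),zmin=.118,zmax=.2)
plan((.5,.28,.28),121)
E
```

```text
[ 0.64411205 -0.2491926   0.30869415] 0.028383876796176995
scene 144 lo [ 0.653 -0.238  0.118] hi [ 0.67  -0.254  0.174] [100  69  44]
t 10.8 sh [-1.399 -1.178  0.082] turn -1.729 q6 -2
```

Request:
{"method": "apply_moves", "body": {"commands": "0.4 -0.7 -0.59 0 -0.57;0.4 -0.7 -0.59 0 -0.57;0.4 -0.7 -0.59 0 -0.57;0.4 -0.7 -0.59 0 -0.57;0.4 -0.7 -0.59 0 -0.57"}}

```text
time: 11.38
ee_pos: [0.5684, 0.0197, 0.3017]
tool_rot: [[0.956, 0.295, -0.003], [0.295, -0.956, 0.001], [-0.003, -0.002, -1.0]]
wrist_force: [1.0, 0.4, -0.1]
finger_gap: 0.0374
grip_force: 0.0
```

```bash
python3 - <<'E'
from h import *
print(ctrl.state()['ee_pos'],ctrl.state()['finger_gap'])
plan((.48,.27,.26),67.5)
im,w,p=shot('wrist'); print(np.linalg.inv(p['camera_from_world'])[:3,3])
cv2.imwrite('pics/w2.png',im[:,:,::-1])
E
```

```text
[0.56844647 0.01966525 0.30172047] 0.03743178977373821
t 11.4 sh [-0.036 -0.884  0.141] turn -0.56 q6 52
[0.63691069 0.0397738  0.48063395]
```

Request:
{"method": "apply_moves", "body": {"commands": "0.4 -0.036 -0.884 0.14 -0.56;0.4 -0.036 -0.884 0.14 -0.56;0.4 -0.036 -0.884 0.14 -0.56;0.4 -0.036 -0.884 0.14 -0.56;0.4 -0.036 -0.884 0.14 -0.56"}}

```text
time: 12.05
ee_pos: [0.4821, 0.2694, 0.2588]
tool_rot: [[0.384, 0.923, -0.004], [0.923, -0.384, -0.001], [-0.002, -0.003, -1.0]]
wrist_force: [-0.7, -0.1, 0.3]
finger_gap: 0.0375
grip_force: 0.0
```

Request:
{"method": "apply_moves", "body": {"commands": "0.4 0 0 0 0;0.4 0 0 0 0"}}

```text
time: 12.3
ee_pos: [0.4847, 0.2661, 0.2606]
tool_rot: [[0.393, 0.92, -0.001], [0.92, -0.393, -0.001], [-0.001, -0.0, -1.0]]
wrist_force: [0.1, -0.3, 0.7]
finger_gap: 0.0376
grip_force: 0.0
```

```bash
python3 - <<'E'
from h import *
im,w,p=shot('wrist')
cv2.imwrite('pics/w3.png',im[:,:,::-1])
for s,P in blobs(w,.008,.06,amin=60,box=(.35,.7,.15,.47)): print(len(P),*post(P),*rect(P),im[s].mean(0).astype(int),np.nanmax(P[:,2]).round(3))
E
```

```text
546 [0.662 0.373] -52.5 421 [667. 376.] [13. 39.] 37.5 [94 90 79] 0.06
920 [0.4671 0.4155] -31.4 120 [476. 411.] [26. 52.] 58.6 [ 59 134  70] 0.04
808 [0.5255 0.3261] 32.7 78 [535. 332.] [52. 26.] 32.7 [182 159 112] 0.039
963 [nan nan] 17.8 0 [636. 271.] [70. 20.] 17.8 [198 194 176] 0.017
771 [0.4444 0.3308] -22.5 87 [453. 327.] [26. 52.] 67.5 [177 154 109] 0.04
719 [0.531  0.2346] 35.6 90 [540. 240.] [52. 26.] 35.6 [176 154 109] 0.039
864 [nan nan] 159.8 0 [627. 199.] [20. 70.] 69.8 [55 52 50] 0.017
  return _methods._mean(a, axis=axis, dtype=dtype,
  ret = um.true_divide(
```

View pics/w3.png

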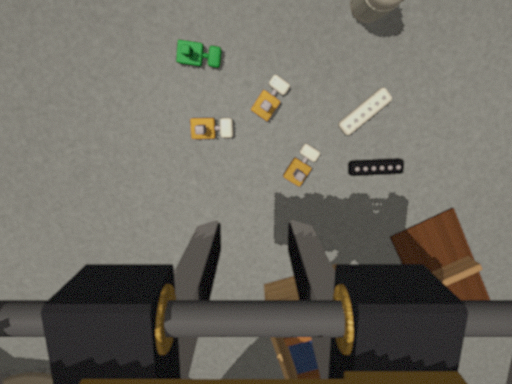

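The wrist view shows the tuner posts at (203,128), (266,104) and (298,174), the green decoy at (198,53), and both pickups unmoved. All agree with the earlier measurements.

```bash
python3 - <<'E'
from h import *
plan((.4436,.331,.1),67.5)
E
```

```text
t 12.3 sh [ 0.146 -0.212  0.536] turn -0.007 q6 59
```

Request:
{"method": "apply_moves", "body": {"commands": "0.4 0.146 -0.212 0.1 -0.007;0.4 0.146 -0.212 0.3 -0.007;0.4 0.146 -0.212 0.536 -0.007;0.4 0.146 -0.212 0.7 -0.007;0.4 0.146 -0.212 0.8 -0.007"}}

```text
time: 12.98
ee_pos: [0.4418, 0.3301, 0.0181]
tool_rot: [[0.383, 0.924, -0.004], [0.924, -0.383, -0.003], [-0.004, -0.002, -1.0]]
wrist_force: [-0.1, 0.3, -0.5]
finger_gap: 0.0376
grip_force: 0.0
```

Request:
{"method": "apply_moves", "body": {"commands": "0.4 0 0 0 0;0 0 0 0 0;0 0 0 0 0;0 0 0 0 0;0 0 0 0 0", "force": 15}}

```text
time: 13.6
ee_pos: [0.4436, 0.3329, 0.0225]
tool_rot: [[0.379, 0.925, 0.002], [0.925, -0.379, 0.001], [0.002, 0.002, -1.0]]
wrist_force: [-0.4, -0.2, 5.4]
finger_gap: 0.0098
grip_force: 15.0
```

```bash
python3 - <<'E'
from h import *
s=ctrl.state();print(s['ee_pos'],s['finger_gap'])
plan((.4443,-.0202,.2),-5.8)
E
```

```text
[0.44355352 0.33291835 0.02246268] 0.009847424557602963
t 13.6 sh [-1.087  0.45  -0.593] turn 0.817 q6 93
```

Request:
{"method": "apply_moves", "body": {"commands": "0 0 0 -0.2 0;0 0 0 -0.4 0;0 -0.1 0.05 -0.6 0.1;0 -0.4 0.15 -0.6 0.2;0 -0.5 0.2 -0.6 0.33"}}

```text
time: 14.22
ee_pos: [0.4414, 0.1762, 0.2023]
tool_rot: [[0.78, 0.626, 0.003], [0.626, -0.78, 0.0], [0.002, 0.002, -1.0]]
wrist_force: [1.2, -0.9, -0.9]
finger_gap: 0.0097
grip_force: 15.0
```

```bash
python3 - <<'E'
from h import *
plan((.4443,-.0202,.2),-5.8)
E
```

```text
t 14.2 sh [-0.402  0.517  0.008] turn 0.495 q6 93
```

Request:
{"method": "apply_moves", "body": {"commands": "0 -0.402 0.517 0 0.495;0 -0.402 0.517 0 0.495;0 -0.402 0.517 0 0.495;0 -0.402 0.517 0 0.495;0 -0.402 0.517 0 0.495"}}

```text
time: 14.85
ee_pos: [0.4449, -0.02, 0.2011]
tool_rot: [[0.995, -0.099, -0.0], [-0.099, -0.995, 0.0], [-0.0, -0.0, -1.0]]
wrist_force: [0.2, 0.7, -1.2]
finger_gap: 0.0101
grip_force: 15.0
```

Request:
{"method": "apply_moves", "body": {"commands": "0 0 0 0 0;0 0 0 0 0"}}

```text
time: 15.1
ee_pos: [0.445, -0.0181, 0.2011]
tool_rot: [[0.996, -0.094, -0.0], [-0.094, -0.996, 0.0], [-0.0, -0.0, -1.0]]
wrist_force: [-0.1, -0.6, -1.0]
finger_gap: 0.01
grip_force: 15.0
```

```bash
python3 - <<'E'
from h import *
im,w,p=shot('wrist')
cv2.imwrite('pics/w4.png',im[:,:,::-1])
W=w.copy()
for n,ww,ii in [('wrist',W,im)]+[(k,*shot(k)[1::-1]) for k in ['top']]:
    m=(ww[...,2]>.083)&(ww[...,2]<.1)&(ww[...,0]>.39)&(ww[...,0]<.56)&(abs(ww[...,1])<.12)
    P=ww[m]; print(n,len(P),*rect(P),np.median(P[:,2]), P.min(0).round(3),P.max(0).round(3))
plan((.4443,-.0202,.024),-5.8)
E
```

```text
wrist 4339 [473.   4.] [177. 110.] 84.2 0.09156483817977407 [ 0.41  -0.089  0.083] [0.536 0.097 0.094]
top 98 [421.  -1.] [ 42. 165.] 10.0 0.09132265874441259 [ 0.411 -0.078  0.084] [0.456 0.084 0.098]
t 15.2 sh [-0.002  0.007  0.59 ] turn 0.004 q6 93
```

View pics/w4.png

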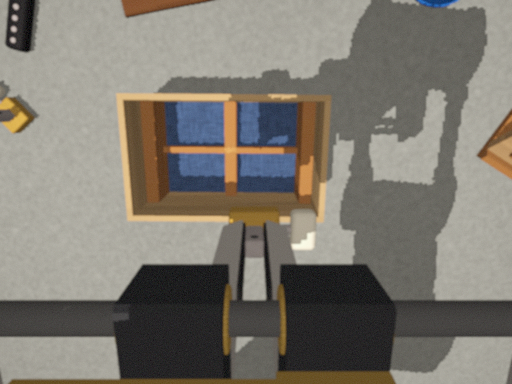

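The wrist view shows the box rim centred at (225,157), its four compartments empty, and the held tuner's button at (303,230) pointing to -y.

Request:
{"method": "apply_moves", "body": {"commands": "0 -0.002 0.007 0.2 0.004;0 -0.002 0.007 0.4 0.004;0 -0.002 0.007 0.52 0.004;0 -0.002 0.007 0.576 0.004;0 -0.002 0.007 0.576 0.004"}}

```text
time: 15.82
ee_pos: [0.4438, -0.0205, 0.0273]
tool_rot: [[0.995, -0.102, -0.002], [-0.102, -0.995, 0.0], [-0.002, -0.0, -1.0]]
wrist_force: [0.4, -0.8, 0.6]
finger_gap: 0.0095
grip_force: 15.0
```

Request:
{"method": "apply_moves", "body": {"commands": "0 0 0 0 0;0.25 0 0 0 0;0.25 0 0 0 0;0.25 0 0 -0.2 0;0.25 0 0 -0.4 0"}}

```text
time: 16.45
ee_pos: [0.4438, -0.0211, 0.1496]
tool_rot: [[0.995, -0.104, -0.001], [-0.104, -0.995, 0.0], [-0.001, -0.0, -1.0]]
wrist_force: [0.9, -0.2, -0.2]
finger_gap: 0.0235
grip_force: 0.0
```

```bash
python3 - <<'E'
from h import *
plan((.5255,.3262,.2),122.3)
E
```

```text
t 16.4 sh [ 0.151 -1.18  -0.168] turn -1.425 q6 0
```

Request:
{"method": "apply_moves", "body": {"commands": "0.4 0 0 -0.168 0;0.4 0.08 -0.7 -0.168 -0.59;0.4 0.08 -0.7 -0.168 -0.59;0.4 0.08 -0.7 -0.168 -0.59;0.4 0.08 -0.7 -0.168 -0.59"}}

```text
time: 17.08
ee_pos: [0.4903, 0.1883, 0.1989]
tool_rot: [[0.793, 0.609, 0.001], [0.609, -0.793, 0.001], [0.001, -0.0, -1.0]]
wrist_force: [0.5, 0.5, 0.2]
finger_gap: 0.0376
grip_force: 0.0
```

```bash
python3 - <<'E'
from h import *
plan((.5255,.3262,.2),122.3)
E
```

```text
t 17.1 sh [ 0.373 -0.293 -0.003] turn -0.942 q6 0
```

Request:
{"method": "apply_moves", "body": {"commands": "0.4 0.373 -0.293 0 -0.942;0.4 0.373 -0.293 0 -0.942;0.4 0.373 -0.293 0 -0.942;0.4 0.373 -0.293 0 -0.942;0.4 0.373 -0.293 0 -0.942"}}

```text
time: 17.7
ee_pos: [0.5263, 0.3232, 0.1986]
tool_rot: [[-0.02, 1.0, -0.0], [1.0, 0.02, -0.0], [-0.0, -0.0, -1.0]]
wrist_force: [-0.6, -0.6, -0.0]
finger_gap: 0.0377
grip_force: 0.0
```

Request:
{"method": "apply_moves", "body": {"commands": "0.4 0 0 0 -0.41;0.4 0 0 0 -0.41;0.4 0 0 0 -0.41;0.4 0 0 0 -0.41"}}

```text
time: 18.2
ee_pos: [0.5264, 0.3227, 0.1989]
tool_rot: [[-0.613, 0.79, 0.0], [0.79, 0.613, -0.0], [-0.0, 0.0, -1.0]]
wrist_force: [-0.0, 0.3, 0.7]
finger_gap: 0.0378
grip_force: 0.0
```

```bash
python3 - <<'E'
from h import *
plan((.5255,.3262,.021),122.3)
im,w,p=shot('wrist')
for s,P in blobs(w,.008,.06,amin=60,box=(.35,.7,.15,.47)): print(len(P),*rect(P),im[s].mean(0).astype(int),np.nanmax(P[:,2]).round(3))
E
```

```text
t 18.2 sh [0.011 0.005 0.593] turn 0.061 q6 0
1163 [475. 412.] [26. 52.] 59.3 [ 57 134  69] 0.039
965 [534. 332.] [52. 26.] 32.6 [173 151 105] 0.04
968 [668. 386.] [22. 44.] 2.1 [112 107  94] 0.06
328 [550. 249.] [24. 25.] 36.6 [156 149 130] 0.016
284 [614. 265.] [26. 19.] 17.5 [142 135 119] 0.018
447 [613. 205.] [20. 42.] 69.2 [24 23 22] 0.017
```

Request:
{"method": "apply_moves", "body": {"commands": "0.4 0.011 0.005 0.2 0.061;0.4 0.011 0.005 0.4 0.061;0.4 0.011 0.005 0.55 0.061;0.4 0.011 0.005 0.597 0.061;0.4 0.011 0.005 0.597 0.061"}}

```text
time: 18.88
ee_pos: [0.5258, 0.3263, 0.0196]
tool_rot: [[-0.532, 0.847, -0.0], [0.847, 0.532, -0.0], [-0.0, -0.0, -1.0]]
wrist_force: [0.5, 0.2, 0.0]
finger_gap: 0.0378
grip_force: 0.0
```

Request:
{"method": "apply_moves", "body": {"commands": "0.4 0 0 0 0;0 0 0 0 0;0 0 0 0 0;0 0 0 0 0;0 0 0 0 0", "force": 15}}

```text
time: 19.5
ee_pos: [0.5257, 0.3263, 0.0199]
tool_rot: [[-0.532, 0.847, 0.0], [0.847, 0.532, 0.0], [-0.0, 0.0, -1.0]]
wrist_force: [-0.5, -1.2, 2.3]
finger_gap: 0.0095
grip_force: 15.0
```

Request:
{"method": "apply_moves", "body": {"commands": "0 0 0 -0.2 0;0 0 0 -0.4 0;0 0 0 -0.6 0;0 0 0 -0.6 0"}}

```text
time: 20.0
ee_pos: [0.5286, 0.3278, 0.2054]
tool_rot: [[-0.532, 0.847, 0.011], [0.847, 0.532, 0.005], [-0.001, 0.012, -1.0]]
wrist_force: [0.0, 0.6, -1.4]
finger_gap: 0.0097
grip_force: 15.0
```

```bash
python3 - <<'E'
from h import *
plan((.4499,.0346,.2),174.2)
E
```

```text
t 20.0 sh [-0.688 -0.742  0.01 ] turn -0.578 q6 -80
```

Request:
{"method": "apply_moves", "body": {"commands": "0 -0.688 -0.742 0 -0.578;0 -0.688 -0.742 0 -0.578;0 -0.688 -0.742 0 -0.578;0 -0.688 -0.742 0 -0.578;0 -0.688 -0.742 0 -0.578"}}

```text
time: 20.62
ee_pos: [0.4489, 0.0432, 0.198]
tool_rot: [[-0.991, 0.132, -0.003], [0.132, 0.991, -0.0], [0.003, -0.001, -1.0]]
wrist_force: [0.1, -0.3, 0.8]
finger_gap: 0.0097
grip_force: 15.0
```

Request:
{"method": "apply_moves", "body": {"commands": "0 0 0 0 0;0 0 0 0 0"}}

```text
time: 20.88
ee_pos: [0.4504, 0.0452, 0.1988]
tool_rot: [[-0.99, 0.139, -0.001], [0.139, 0.99, 0.001], [0.001, 0.001, -1.0]]
wrist_force: [-0.1, -0.3, -1.1]
finger_gap: 0.0097
grip_force: 15.0
```

```bash
python3 - <<'E'
from h import *
plan((.4499,.0346,.026),174.2)
im,w,p=shot('wrist')
for s,P in blobs(w,.03,.05,amin=20,box=(.42,.53,-.07,.08)): print(len(P),P.mean(0).round(3),im[s].mean(0).astype(int),np.nanmax(P[:,2]).round(3))
E
```

```text
t 20.9 sh [-0.004 -0.035  0.576] turn -0.024 q6 -80
127 [0.423 0.056 0.04 ] [117  93  62] 0.05
234 [0.472 0.077 0.045] [103  67  38] 0.05
784 [ 0.458 -0.066  0.044] [110  72  39] 0.05
126 [ 0.442 -0.02   0.041] [155 143 135] 0.044
455 [ 0.519 -0.038  0.04 ] [97 76 51] 0.05
```

Request:
{"method": "apply_moves", "body": {"commands": "0 -0.004 -0.035 0 -0.024;0 -0.004 -0.035 0.2 -0.024;0 -0.004 -0.035 0.4 -0.024;0 -0.004 -0.035 0.53 -0.024;0 -0.004 -0.035 0.577 -0.024"}}

```text
time: 21.55
ee_pos: [0.4486, 0.0359, 0.0238]
tool_rot: [[-0.995, 0.098, -0.005], [0.098, 0.995, 0.001], [0.006, 0.0, -1.0]]
wrist_force: [-1.9, -0.5, 23.2]
finger_gap: 0.0097
grip_force: 15.0
```

Request:
{"method": "apply_moves", "body": {"commands": "0 0 0 0 0;0.25 0 0 0 0;0.25 0 0 0 0;0.25 0 0 -0.2 0;0.25 0 0 -0.4 0"}}

```text
time: 22.18
ee_pos: [0.4501, 0.0344, 0.148]
tool_rot: [[-0.995, 0.1, -0.001], [0.1, 0.995, 0.0], [0.001, -0.0, -1.0]]
wrist_force: [0.6, -0.1, -0.5]
finger_gap: 0.0239
grip_force: 0.0
```

Request:
{"method": "apply_moves", "body": {"commands": "0.4 0 0 -0.17 0;0.4 0 0 -0.17 0"}}

```text
time: 22.42
ee_pos: [0.4535, 0.0341, 0.2022]
tool_rot: [[-0.995, 0.1, 0.011], [0.1, 0.995, -0.001], [-0.011, 0.0, -1.0]]
wrist_force: [0.3, 0.3, 0.4]
finger_gap: 0.0371
grip_force: 0.0
```

```bash
python3 - <<'E'
from h import *
plan((.531,.2338,.2),125.5)
E
```

```text
t 22.4 sh [-0.19   0.688  0.009] turn 0.542 q6 -12
```

Request:
{"method": "apply_moves", "body": {"commands": "0.4 -0.19 0.688 0 0.542;0.4 -0.19 0.688 0 0.542;0.4 -0.19 0.688 0 0.542;0.4 -0.19 0.688 0 0.542;0.4 -0.19 0.688 0 0.542"}}

```text
time: 23.05
ee_pos: [0.5278, 0.2368, 0.1954]
tool_rot: [[-0.579, 0.815, -0.002], [0.815, 0.579, 0.0], [0.001, -0.002, -1.0]]
wrist_force: [-0.1, -0.5, 0.3]
finger_gap: 0.0379
grip_force: 0.0
```

Request:
{"method": "apply_moves", "body": {"commands": "0.4 0 0 0 0;0.4 0 0 0 0"}}

```text
time: 23.3
ee_pos: [0.5272, 0.2334, 0.1968]
tool_rot: [[-0.582, 0.813, -0.001], [0.813, 0.582, -0.001], [0.0, -0.001, -1.0]]
wrist_force: [-0.3, 0.8, 1.2]
finger_gap: 0.0377
grip_force: 0.0
```

```bash
python3 - <<'E'
from h import *
im,w,p=shot('wrist')
for s,P in blobs(w,.008,.06,amin=60,box=(.4,.6,.15,.37)): print(len(P),*rect(P),*post(P),im[s].mean(0).astype(int))
plan((.531,.2338,.021),125.5)
E
```

```text
974 [540. 240.] [52. 26.] 35.3 [0.5299 0.2347] 35.3 118 [173 150 105]
t 23.4 sh [-0.006  0.011  0.587] turn 0.001 q6 -12
```

Request:
{"method": "apply_moves", "body": {"commands": "0.4 -0.006 0.011 0.2 0;0.4 -0.006 0.011 0.4 0;0.4 -0.006 0.011 0.55 0;0.4 -0.006 0.011 0.588 0;0.4 -0.006 0.011 0.588 0"}}

```text
time: 23.98
ee_pos: [0.5319, 0.2341, 0.0215]
tool_rot: [[-0.581, 0.814, 0.0], [0.814, 0.581, -0.0], [-0.0, 0.0, -1.0]]
wrist_force: [-0.6, -1.0, 0.3]
finger_gap: 0.038
grip_force: 0.0
```

Request:
{"method": "apply_moves", "body": {"commands": "0.4 0 0 0 0;0 0 0 0 0;0 0 0 0 0;0 0 0 0 0;0 0 0 0 0", "force": 15}}

```text
time: 24.6
ee_pos: [0.5315, 0.2343, 0.0212]
tool_rot: [[-0.581, 0.814, -0.0], [0.814, 0.581, -0.0], [-0.0, -0.0, -1.0]]
wrist_force: [-0.7, 0.2, 2.1]
finger_gap: 0.01
grip_force: 15.0
```

Request:
{"method": "apply_moves", "body": {"commands": "0 0 0 -0.2 0;0 0 0 -0.4 0;0 0 0 -0.6 0;0 0 0 -0.6 0"}}

```text
time: 25.1
ee_pos: [0.5347, 0.2354, 0.2066]
tool_rot: [[-0.581, 0.814, 0.011], [0.814, 0.581, 0.003], [-0.004, 0.011, -1.0]]
wrist_force: [0.8, 0.3, -1.0]
finger_gap: 0.01
grip_force: 15.0
```

```bash
python3 - <<'E'
from h import *
plan((.5027,.0292,.2),174.2)
E
```

```text
t 25.1 sh [-0.497 -0.486  0.019] turn -0.541 q6 -81
```

Request:
{"method": "apply_moves", "body": {"commands": "0 -0.497 -0.486 0 -0.541;0 -0.497 -0.486 0 -0.541;0 -0.497 -0.486 0 -0.541;0 -0.497 -0.486 0 -0.541;0 -0.497 -0.486 0 -0.541"}}

```text
time: 25.72
ee_pos: [0.4978, 0.0259, 0.1994]
tool_rot: [[-0.995, 0.1, -0.003], [0.1, 0.995, -0.001], [0.003, -0.001, -1.0]]
wrist_force: [0.8, 0.1, -1.1]
finger_gap: 0.0099
grip_force: 15.0
```

Request:
{"method": "apply_moves", "body": {"commands": "0 0 0 0 0;0 0 0 0 0"}}

```text
time: 25.98
ee_pos: [0.4989, 0.0286, 0.2002]
tool_rot: [[-0.995, 0.103, -0.002], [0.103, 0.995, 0.0], [0.002, -0.0, -1.0]]
wrist_force: [0.2, 0.7, -0.7]
finger_gap: 0.0101
grip_force: 15.0
```

```bash
python3 - <<'E'
from h import *
plan((.5027,.0292,.0275),174.2)
E
```

```text
t 26.0 sh [-0.013  0.003  0.576] turn -0.001 q6 -81
```

Request:
{"method": "apply_moves", "body": {"commands": "0 -0.013 0.003 0 0;0 -0.013 0.003 0.2 0;0 -0.013 0.003 0.4 0;0 -0.013 0.003 0.53 0;0 -0.013 0.003 0.574 0"}}

```text
time: 26.6
ee_pos: [0.5019, 0.0294, 0.0267]
tool_rot: [[-0.995, 0.101, -0.004], [0.101, 0.995, 0.0], [0.004, -0.0, -1.0]]
wrist_force: [-0.8, -0.4, -0.5]
finger_gap: 0.0096
grip_force: 15.0
```

Request:
{"method": "apply_moves", "body": {"commands": "0 0 0 0 0;0.25 0 0 0 0;0.25 0 0 0 0;0.25 0 0 -0.2 0;0.25 0 0 -0.4 0"}}

```text
time: 27.22
ee_pos: [0.5032, 0.0288, 0.151]
tool_rot: [[-0.995, 0.101, 0.0], [0.101, 0.995, -0.0], [-0.0, -0.0, -1.0]]
wrist_force: [0.6, 0.3, -0.0]
finger_gap: 0.0233
grip_force: 0.0
```

Request:
{"method": "apply_moves", "body": {"commands": "0.4 -0.1 0.05 -0.4 0;0.4 -0.3 0.05 -0.4 0;0.4 -0.3 0.05 -0.4 0;0.4 -0.3 0.05 -0.4 0"}}

```text
time: 27.72
ee_pos: [0.5966, 0.0344, 0.2711]
tool_rot: [[-0.995, 0.101, 0.005], [0.101, 0.995, -0.0], [-0.005, 0.0, -1.0]]
wrist_force: [-0.9, -1.0, -0.2]
finger_gap: 0.0376
grip_force: 0.0
```

```bash
python3 - <<'E'
from h import *
s=ctrl.state();print(s['ee_pos'])
im,w,p=shot('wrist');cv2.imwrite('pics/w5.png',im[:,:,::-1])
c=np.array([.4735,.0045]);a=np.radians(-5.8);R=np.array([[np.cos(a),-np.sin(a)],[np.sin(a),np.cos(a)]])
loc=(w[...,:2]-c)@R
m=(w[...,2]>.035)&(w[...,2]<.06)&(abs(loc[...,0])<.045)&(abs(loc[...,1])<.06)
n,l=cv2.connectedComponents(m.astype(np.uint8))
for i in range(1,n):
    q=l==i
    if q.sum()>20: print(q.sum(),loc[q].mean(0).round(4),np.median(w[q][:,2]).round(4))
plan((.666,.022,.2),4.6)
E
```

```text
[0.59657624 0.0344449  0.27106414]
105 [-0.0277 -0.0279] 0.0424
95 [-0.0164  0.0338] 0.0423
78 [0.0284 0.0277] 0.0425
t 27.8 sh [-0.242 -0.018  0.232] turn -0.116 q6 -93
```

View pics/w5.png

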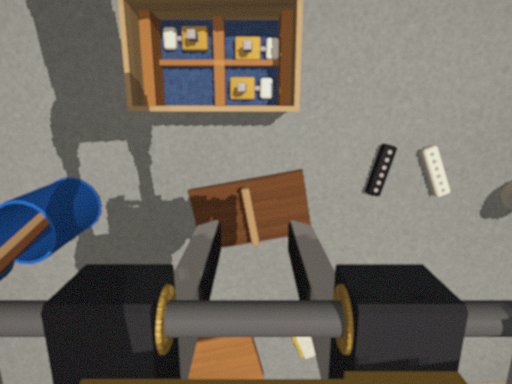

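The wrist view shows the three tuners flat in separate compartments, at (193,40), (250,47) and (245,88). The divider is at (250,208) with its partition up.

Request:
{"method": "apply_moves", "body": {"commands": "0.4 -0.242 -0.018 0.232 -0.116;0.4 -0.242 -0.018 0.232 -0.116;0.4 -0.242 -0.018 0.232 -0.116;0.4 -0.242 -0.018 0.232 -0.116"}}

```text
time: 28.28
ee_pos: [0.6644, 0.0221, 0.1996]
tool_rot: [[-0.997, -0.081, -0.002], [-0.081, 0.997, 0.0], [0.002, 0.0, -1.0]]
wrist_force: [0.6, 0.3, 1.1]
finger_gap: 0.0377
grip_force: 0.0
```

```bash
python3 - <<'E'
from h import *
im,w,p=shot('wrist')
b=(.55,.78,-.1,.13)
for lo in (.003,.02):
  for s,P in blobs(w,lo,.05,amin=80,box=b): print(lo,len(P),*rect(P),im[s].mean(0).astype(int),P.min(0).round(3),P.max(0).round(3))
plan((.666,.022,.012),4.6)
E
```

```text
0.003 11111 [667.  22.] [ 91. 158.] 4.7 [116  75  46] [ 0.615 -0.059  0.003] [0.718 0.104 0.035]
0.02 749 [667.  22.] [80. 10.] 4.7 [182 144  98] [0.627 0.014 0.024] [0.707 0.03  0.035]
t 28.3 sh [-0.004 -0.001  0.628] turn -2.0 q6 87
```

Request:
{"method": "apply_moves", "body": {"commands": "0.4 -0.008 0 0.2 0;0.4 -0.008 0 0.4 0;0.4 -0.008 0 0.57 0;0.4 -0.008 0 0.622 0;0.4 -0.008 0 0.622 0"}}

```text
time: 28.95
ee_pos: [0.6686, 0.0222, 0.0138]
tool_rot: [[-0.997, -0.081, 0.001], [-0.081, 0.997, -0.0], [-0.001, -0.0, -1.0]]
wrist_force: [0.8, 0.7, 0.3]
finger_gap: 0.0378
grip_force: 0.0
```

Request:
{"method": "apply_moves", "body": {"commands": "0.4 0 0 0 0;0 0 0 0 0;0 0 0 0 0;0 0 0 0 0;0 0 0 0 0", "force": 25}}

```text
time: 29.58
ee_pos: [0.6687, 0.0221, 0.0132]
tool_rot: [[-0.997, -0.081, 0.001], [-0.081, 0.997, -0.0], [-0.001, -0.0, -1.0]]
wrist_force: [-0.9, 0.1, 3.3]
finger_gap: 0.0096
grip_force: 25.0
```

Request:
{"method": "apply_moves", "body": {"commands": "0 0 0 -0.2 0;0 0 0 -0.4 0;0 0 0 -0.6 0;0 0 0 -0.6 0"}}

```text
time: 30.08
ee_pos: [0.6718, 0.0219, 0.1988]
tool_rot: [[-0.997, -0.081, 0.012], [-0.081, 0.997, -0.001], [-0.011, -0.002, -1.0]]
wrist_force: [-0.0, -0.2, -1.5]
finger_gap: 0.0097
grip_force: 25.0
```

```bash
python3 - <<'E'
from h import *
plan((.4732,.0045,.2),-5.8)
E
```

```text
t 30.1 sh [ 0.664 -0.004 -0.012] turn -1.884 q6 96
```

Request:
{"method": "apply_moves", "body": {"commands": "0 0.659 -0.006 0 0.116;0 0.659 -0.006 0 0.116;0 0.659 -0.006 0 0.116;0 0.659 -0.006 0 0.116;0 0.659 -0.006 0 0.116"}}

```text
time: 30.7
ee_pos: [0.4713, 0.0043, 0.1922]
tool_rot: [[-0.995, 0.102, 0.0], [0.102, 0.995, 0.0], [0.0, 0.0, -1.0]]
wrist_force: [0.6, 0.7, -0.7]
finger_gap: 0.0102
grip_force: 25.0
```

Request:
{"method": "apply_moves", "body": {"commands": "0 0 0 0 0;0 0 0 0 0;0 0 0 0 0"}}

```text
time: 31.08
ee_pos: [0.4724, 0.0044, 0.1924]
tool_rot: [[-0.995, 0.101, -0.0], [0.101, 0.995, 0.0], [0.0, -0.0, -1.0]]
wrist_force: [-0.4, -0.3, -0.9]
finger_gap: 0.0097
grip_force: 25.0
```

```bash
sed -i 's/t=cy-y/t=(cy-y+180)%360-180/' h.py; python3 - <<'E'
from h import *
im,w,p=shot('wrist');cv2.imwrite('pics/w6.png',im[:,:,::-1])
plan((.4748,.0042,.0625),174.2)
for s,P in blobs(w,.165,.25,amin=80,box=(.38,.56,-.1,.12)): print(len(P),*rect(P),im[s].mean(0).astype(int),P.min(0).round(3),P.max(0).round(3))
for s,P in blobs(w,.08,.1,amin=80,box=(.38,.56,-.1,.12)): print(len(P),*rect(P))
for n in ['top','scene']:
  im,w,p=shot(n)
  for s,P in blobs(w,.17,.235,amin=80,box=(.4,.56,-.1,.12)): print(n,len(P),*rect(P),im[s].mean(0).astype(int),P.min(0).round(3),P.max(0).round(3))
E
```

```text
t 31.1 sh [-0.009  0.     0.433] turn -0.0 q6 -84
32325 [470.   4.] [159.  91.] 84.2 [119  81  52] [ 0.417 -0.078  0.182] [0.516 0.087 0.25 ]
1926 [427.   9.] [177.  19.] 84.2
top 440 [443.  28.] [114.  32.] 84.0 [107  75  48] [ 0.422 -0.03   0.178] [0.464 0.086 0.215]
scene 1430 [471.   5.] [159.  94.] 84.3 [89 58 37] [ 0.419 -0.078  0.177] [0.525 0.087 0.235]
```

Request:
{"method": "apply_moves", "body": {"commands": "0 -0.009 0 0 0;0 -0.009 0 0.12 0;0 -0.009 0 0.24 0;0 -0.009 0 0.34 0;0 -0.009 0 0.4 0"}}

```text
time: 31.85
ee_pos: [0.4737, 0.0041, 0.0714]
tool_rot: [[-0.995, 0.101, -0.002], [0.101, 0.995, 0.0], [0.002, -0.0, -1.0]]
wrist_force: [1.0, -0.7, -1.1]
finger_gap: 0.01
grip_force: 25.0
```

Request:
{"method": "apply_moves", "body": {"commands": "0 0 0 0 0;0 0 0 0.02 0;0 0 0 0.033 0;0 0 0 0.033 0"}}

```text
time: 32.35
ee_pos: [0.4744, 0.004, 0.063]
tool_rot: [[-0.995, 0.101, 0.0], [0.101, 0.995, -0.0], [-0.0, -0.0, -1.0]]
wrist_force: [-0.1, -0.4, -1.1]
finger_gap: 0.0096
grip_force: 25.0
```

```bash
python3 - <<'E'
from h import *
im,w,p=shot('scene')
s=ctrl.state();print(s['ee_pos'],s['wrist_force'])
for s,P in blobs(w,.05,.062,amin=80,box=(.4,.56,-.1,.12)): print(len(P),*rect(P),np.median(P[:,2]),im[s].mean(0).astype(int),P.min(0).round(3),P.max(0).round(3))
E
```

```text
[0.4744396  0.00404774 0.0631133 ] [-0.65027235 -0.61767636 -0.86233786]
219 [454. -51.] [57. 72.] 84.3 0.05401868285302891 [79 50 28] [ 0.415 -0.083  0.051] [ 0.49  -0.026  0.062]
368 [460.  34.] [62. 75.] 88.8 0.05405585700155857 [97 60 33] [0.421 0.003 0.051] [0.497 0.065 0.062]
241 [515.  25.] [ 94. 207.] 25.8 0.05645151134594473 [117  88  53] [ 0.427 -0.088  0.05 ] [0.538 0.099 0.062]
```

Request:
{"method": "apply_moves", "body": {"commands": "0.2 0 0 0 0;0.3 0 0 0 0;0.3 0 0 0 0;0.3 0 0 -0.2 0;0.3 0 0 -0.4 0"}}

```text
time: 33.02
ee_pos: [0.4737, 0.0041, 0.1838]
tool_rot: [[-0.995, 0.101, -0.002], [0.101, 0.995, 0.0], [0.002, 0.0, -1.0]]
wrist_force: [1.6, 0.5, -0.2]
finger_gap: 0.0281
grip_force: 0.0
```

```bash
python3 - <<'E'
from h import *
im,w,p=shot('scene')
for s,P in blobs(w,.05,.06,amin=80,box=(.4,.56,-.1,.12)): print(len(P),np.median(P[:,2]))
m=(w[...,2]>.045)&(w[...,2]<.0585)&(w[...,0]>.43)&(w[...,0]<.52)&(abs(w[...,1])<.065)
P=w[m]; A=np.c_[P[:,:2],np.ones(len(P))]; print('plane',np.linalg.lstsq(A,P[:,2],rcond=None)[0].round(3),len(P))
for s,P in blobs(w,.07,.09,amin=40,box=(.42,.53,-.03,.04)): print(len(P),*rect(P),im[s].mean(0).astype(int))
plan((.627,.199,.2),159.8)
E
```

```text
327 0.05302093720747825
351 0.05320505384895757
195 0.055217379373204034
plane [0.011 0.001 0.048] 485
216 [465.  -3.] [ 62. 105.] 74.4 [135  99  59]
79 [527.  -2.] [55.  5.] 82.7 [106  80  48]
t 33.1 sh [-0.425  0.698 -0.021] turn 0.16 q6 -52
```

Request:
{"method": "apply_moves", "body": {"commands": "0.5 -0.425 0.698 0 0.16;0.5 -0.425 0.698 0 0.16;0.5 -0.425 0.698 0 0.16;0.5 -0.425 0.698 0 0.16;0.5 -0.425 0.698 0 0.16"}}

```text
time: 33.7
ee_pos: [0.6242, 0.2029, 0.1811]
tool_rot: [[-0.94, 0.342, 0.0], [0.342, 0.94, 0.001], [0.0, 0.001, -1.0]]
wrist_force: [-1.3, 0.2, -0.3]
finger_gap: 0.0471
grip_force: 0.0
```

Request:
{"method": "apply_moves", "body": {"commands": "0.5 0 0 0 0;0.5 0 0 0 0"}}

```text
time: 33.95
ee_pos: [0.6215, 0.1982, 0.183]
tool_rot: [[-0.938, 0.347, -0.0], [0.347, 0.938, -0.001], [0.0, -0.001, -1.0]]
wrist_force: [0.0, 0.7, -0.5]
finger_gap: 0.0469
grip_force: 0.0
```

```bash
python3 - <<'E'
from h import *
im,w,p=shot('wrist')
for s,P in blobs(w,.006,.05,amin=80,box=(.55,.72,.1,.33)): print(len(P),*rect(P),im[s].mean(0).astype(int),np.median(P[:,2]).round(4))
plan((.627,.199,.004),159.8)
E
```

```text
1262 [635. 271.] [70. 20.] 17.6 [198 194 177] 0.0145
1181 [626. 200.] [19. 69.] 69.6 [56 53 52] 0.0145
t 34.0 sh [-0.016  0.009  0.597] turn -0.001 q6 -52
```

Request:
{"method": "apply_moves", "body": {"commands": "0.5 -0.016 0.009 0.2 0;0.5 -0.016 0.009 0.4 0;0.5 -0.016 0.009 0.55 0;0.5 -0.016 0.009 0.592 0;0.5 -0.016 0.009 0.592 0"}}

```text
time: 34.62
ee_pos: [0.628, 0.1997, 0.0058]
tool_rot: [[-0.938, 0.346, 0.0], [0.346, 0.938, -0.0], [-0.0, 0.0, -1.0]]
wrist_force: [0.0, 0.4, 0.5]
finger_gap: 0.0465
grip_force: 0.0
```

Request:
{"method": "apply_moves", "body": {"commands": "0.5 0 0 0 0;0 0 0 0 0;0 0 0 0 0;0 0 0 0 0;0 0 0 0 0", "force": 20}}

```text
time: 35.25
ee_pos: [0.628, 0.2003, 0.0057]
tool_rot: [[-0.938, 0.345, 0.001], [0.345, 0.938, -0.0], [-0.001, 0.0, -1.0]]
wrist_force: [-0.3, -0.7, 3.0]
finger_gap: 0.02
grip_force: 20.0
```

Request:
{"method": "apply_moves", "body": {"commands": "0 0 0 -0.2 0;0 0 0 -0.4 0;0 0 0 -0.6 0;0 0 0 -0.6 0"}}

```text
time: 35.75
ee_pos: [0.631, 0.2012, 0.1912]
tool_rot: [[-0.938, 0.345, 0.011], [0.345, 0.938, 0.002], [-0.01, 0.006, -1.0]]
wrist_force: [0.3, -0.5, -0.6]
finger_gap: 0.0197
grip_force: 20.0
```

```bash
python3 - <<'E'
from h import *
a=np.radians(-5.8)
for y in (.043,-.043): print(np.array([.4732,.0042])+y*np.array([-np.sin(a),np.cos(a)]))
plan((.4689,-.0386,.2),174.2)
E
```

```text
[0.47754542 0.04697987]
[ 0.46885458 -0.03857987]
t 35.8 sh [ 0.231 -0.937 -0.037] turn -0.16 q6 -89
```

Request:
{"method": "apply_moves", "body": {"commands": "0 0.225 -0.937 0 -0.16;0 0.225 -0.937 0 -0.16;0 0.225 -0.937 0 -0.16;0 0.225 -0.937 0 -0.16;0 0.225 -0.937 0 -0.16"}}

```text
time: 36.38
ee_pos: [0.4642, -0.0415, 0.1835]
tool_rot: [[-0.995, 0.103, -0.004], [0.103, 0.995, 0.0], [0.004, -0.0, -1.0]]
wrist_force: [0.3, -0.4, -0.2]
finger_gap: 0.0198
grip_force: 20.0
```

Request:
{"method": "apply_moves", "body": {"commands": "0 0 0 0 0;0 0 0 0 0;0 0 0 0 0"}}

```text
time: 36.75
ee_pos: [0.4678, -0.0393, 0.1847]
tool_rot: [[-0.995, 0.1, -0.001], [0.1, 0.995, 0.0], [0.001, 0.0, -1.0]]
wrist_force: [0.2, -1.0, -0.9]
finger_gap: 0.0194
grip_force: 20.0
```

```bash
python3 - <<'E'
from h import *
plan((.4705,-.0386,.0605),174.2)
E
```

```text
t 36.8 sh [-0.009  0.003  0.414] turn 0.001 q6 -89
```

Request:
{"method": "apply_moves", "body": {"commands": "0 -0.009 0.003 0 0;0 -0.009 0.003 0.15 0;0 -0.009 0.003 0.3 0;0 -0.009 0.003 0.38 0;0 -0.009 0.003 0.412 0"}}

```text
time: 37.38
ee_pos: [0.4696, -0.0388, 0.0602]
tool_rot: [[-0.995, 0.1, -0.003], [0.1, 0.995, 0.001], [0.003, 0.0, -1.0]]
wrist_force: [0.5, 0.0, -0.7]
finger_gap: 0.0198
grip_force: 20.0
```

Request:
{"method": "apply_moves", "body": {"commands": "0 0 0 0 0;0.3 0 0 0 0;0.35 0 0 0 0;0.35 0 0 -0.2 0;0.35 0 0 -0.45 0"}}

```text
time: 38.0
ee_pos: [0.4696, -0.0394, 0.1857]
tool_rot: [[-0.995, 0.101, -0.001], [0.101, 0.995, 0.0], [0.001, 0.0, -1.0]]
wrist_force: [1.0, -1.0, -0.4]
finger_gap: 0.0328
grip_force: 0.0
```

```bash
python3 - <<'E'
from h import *
im,w,p=shot('wrist')
for s,P in blobs(w,.06,.078,amin=60,box=(.43,.52,-.07,-.01)): print(len(P),*rect(P),im[s].mean(0).astype(int),np.median(P[:,2]).round(4))
plan((.6355,.271,.19),197.6)
E
```

```text
1619 [469. -40.] [20. 69.] 84.4 [62 56 54] 0.0686
369 [518. -45.] [50.  2.] 84.5 [111  88  60] 0.0689
t 38.0 sh [-0.427  1.087  0.019] turn -0.26 q6 -85
```

Request:
{"method": "apply_moves", "body": {"commands": "0.5 -0.39 0.98 0 -0.26;0.5 -0.39 0.98 0 -0.26;0.5 -0.39 0.98 0 -0.26;0.5 -0.39 0.98 0 -0.26;0.5 -0.39 0.98 0 -0.26"}}

```text
time: 38.67
ee_pos: [0.6155, 0.2395, 0.1848]
tool_rot: [[-0.953, -0.302, 0.002], [-0.302, 0.953, -0.0], [-0.002, -0.001, -1.0]]
wrist_force: [1.0, 0.5, 0.7]
finger_gap: 0.047
grip_force: 0.0
```

Request:
{"method": "apply_moves", "body": {"commands": "0.5 0 0 0 0;0.5 0 0 0 0"}}

```text
time: 38.92
ee_pos: [0.6139, 0.2372, 0.1839]
tool_rot: [[-0.953, -0.303, -0.001], [-0.303, 0.953, -0.001], [0.001, -0.001, -1.0]]
wrist_force: [0.6, 0.3, 0.5]
finger_gap: 0.0469
grip_force: 0.0
```

```bash
python3 - <<'E'
from h import *
im,w,p=shot('wrist')
for s,P in blobs(w,.006,.05,amin=80,box=(.55,.72,.1,.33)): print(len(P),*rect(P),im[s].mean(0).astype(int),np.median(P[:,2]).round(4))
plan((.6355,.271,.0055),197.6)
E
```

```text
1160 [634. 271.] [70. 20.] 17.4 [199 195 177] 0.0144
t 39.0 sh [-0.104  0.088  0.596] turn -0.0 q6 -85
```

Request:
{"method": "apply_moves", "body": {"commands": "0.5 -0.102 0.087 0.1 0;0.5 -0.102 0.087 0.3 0;0.5 -0.102 0.087 0.5 0;0.5 -0.102 0.087 0.592 0;0.5 -0.102 0.087 0.592 0"}}

```text
time: 39.6
ee_pos: [0.6335, 0.2694, 0.0046]
tool_rot: [[-0.954, -0.3, -0.005], [-0.3, 0.954, -0.002], [0.006, -0.0, -1.0]]
wrist_force: [-0.4, 0.3, 0.3]
finger_gap: 0.0469
grip_force: 0.0
```

Request:
{"method": "apply_moves", "body": {"commands": "0.5 0 0 0 0;0 0 0 0 0;0 0 0 0 0;0 0 0 0 0;0 0 0 0 0", "force": 20}}

```text
time: 40.22
ee_pos: [0.6361, 0.2719, 0.0073]
tool_rot: [[-0.953, -0.302, 0.001], [-0.302, 0.953, 0.0], [-0.001, -0.0, -1.0]]
wrist_force: [-0.8, -0.3, 3.3]
finger_gap: 0.02
grip_force: 20.0
```

Request:
{"method": "apply_moves", "body": {"commands": "0 0 0 -0.2 0;0 0 0 -0.4 0;0 0 0 -0.6 0;0 0 0 -0.6 0"}}

```text
time: 40.72
ee_pos: [0.6389, 0.2729, 0.193]
tool_rot: [[-0.953, -0.302, 0.011], [-0.302, 0.953, 0.003], [-0.012, -0.0, -1.0]]
wrist_force: [0.6, 0.6, -0.9]
finger_gap: 0.0196
grip_force: 20.0
```

```bash
python3 - <<'E'
from h import *
plan((.478,.047,.19),174.2)
E
```

```text
t 40.7 sh [ 0.739 -0.556  0.001] turn 0.26 q6 -79
```

Request:
{"method": "apply_moves", "body": {"commands": "0 0.739 -0.556 0 0.26;0 0.739 -0.556 0 0.26;0 0.739 -0.556 0 0.26;0 0.739 -0.556 0 0.26;0 0.739 -0.556 0 0.26"}}

```text
time: 41.35
ee_pos: [0.4713, 0.0439, 0.1851]
tool_rot: [[-0.995, 0.103, -0.004], [0.103, 0.995, -0.001], [0.004, -0.001, -1.0]]
wrist_force: [0.9, -0.4, 0.0]
finger_gap: 0.0193
grip_force: 20.0
```

Request:
{"method": "apply_moves", "body": {"commands": "0 0 0 0 0;0 0 0 0 0;0 0 0 0 0"}}

```text
time: 41.72
ee_pos: [0.4754, 0.0467, 0.1861]
tool_rot: [[-0.995, 0.1, -0.0], [0.1, 0.995, 0.0], [0.0, 0.0, -1.0]]
wrist_force: [-0.5, -0.0, 0.1]
finger_gap: 0.0194
grip_force: 20.0
```

```bash
python3 - <<'E'
from h import *
plan((.479,.047,.0618),174.2)
E
```

```text
t 41.7 sh [-0.012  0.002  0.414] turn 0.001 q6 -79
```

Request:
{"method": "apply_moves", "body": {"commands": "0 -0.012 0.002 0 0;0 -0.012 0.002 0.15 0;0 -0.012 0.002 0.3 0;0 -0.012 0.002 0.38 0;0 -0.012 0.002 0.412 0"}}

```text
time: 42.35
ee_pos: [0.4779, 0.0465, 0.0614]
tool_rot: [[-0.995, 0.101, -0.003], [0.101, 0.995, 0.0], [0.003, -0.0, -1.0]]
wrist_force: [-0.5, 0.7, 0.1]
finger_gap: 0.0196
grip_force: 20.0
```

Request:
{"method": "apply_moves", "body": {"commands": "0 0 0 0 0;0.3 0 0 0 0;0.35 0 0 0 0;0.35 0 0 -0.2 0;0.35 0 0 -0.45 0"}}

```text
time: 42.98
ee_pos: [0.4779, 0.046, 0.187]
tool_rot: [[-0.995, 0.101, -0.001], [0.101, 0.995, -0.0], [0.001, -0.0, -1.0]]
wrist_force: [1.5, 0.6, 0.5]
finger_gap: 0.0328
grip_force: 0.0
```

Request:
{"method": "apply_moves", "body": {"commands": "0.4 -0.3 0 -0.45 0;0.4 -0.5 0 -0.45 0;0.4 -0.5 0 -0.45 0;0.4 -0.5 0 -0.45 0"}}

```text
time: 43.48
ee_pos: [0.6312, 0.0302, 0.323]
tool_rot: [[-0.995, 0.102, 0.006], [0.102, 0.995, -0.001], [-0.006, 0.0, -1.0]]
wrist_force: [-0.6, 0.2, -0.1]
finger_gap: 0.037
grip_force: 0.0
```

```bash
python3 - <<'E'
from h import *
im,w,p=shot('wrist');cv2.imwrite('pics/w7.png',im[:,:,::-1])
for s,P in blobs(w,.06,.078,amin=60,box=(.43,.52,-.07,.08)): print(len(P),*rect(P),im[s].mean(0).astype(int),np.median(P[:,2]).round(4))
stickline((.56,.72,-.32,-.15),zmin=.118,zmax=.25)
E
```

```text
1116 [470. -39.] [20. 70.] 84.3 [59 52 50] 0.0684
1084 [478.  46.] [19. 69.] 84.0 [207 203 189] 0.0684
63 [492.   7.] [ 8. 44.] 73.6 [108  77  49] 0.0697
top 108 lo [ 0.649 -0.24   0.118] hi [ 0.668 -0.26   0.177] [122  97  71]
scene 143 lo [ 0.656 -0.235  0.118] hi [ 0.673 -0.249  0.175] [104  73  48]
scene 5 lo [ 0.699 -0.32   0.118] hi [ 0.691 -0.319  0.125] [18 49 92]
```

View pics/scene_last.png

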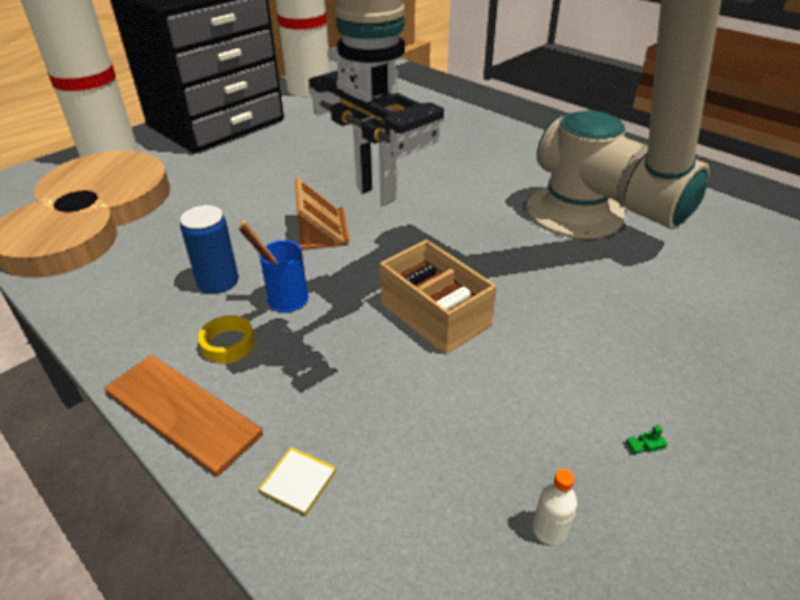

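View pics/w7.png

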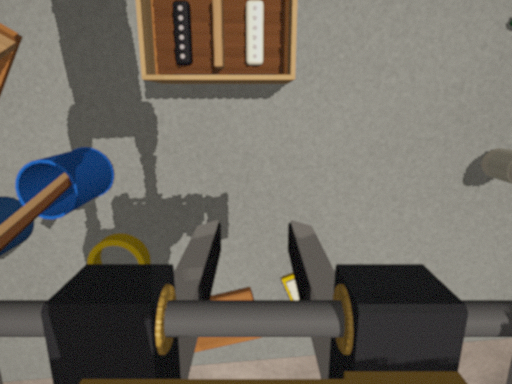

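The final views show a pickup on each side of the partition, at (183,33) and (254,33), and both sticks leaning in the cup at (257,240). The bystanders have not moved, so I'm handing in.

```bash
python3 -c "
from bench import ctrl
print(ctrl.finish_job())"
```

```text
the job is handed in; nothing more can be done
None
```

The job is handed in at about 44 s, with no score returned: three tuners in the box, the divider seated over them, a pickup on each side of the partition, both sticks in the blue cup, and the tumbler, glue and tape untouched.

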